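# Fish the spatula out of the drying rack

## Robot

A 6-joint arm with a two-finger parallel gripper is mounted at the origin on the work surface. World frame = base frame: x ahead of the robot, y to its left, z up, the work surface at z = 0. Lengths are in m, angles in rad, forces in N, time in s.
With the tool pointing down it reaches from about 0.35 to 0.8 m from the base axis. Payload 7.3 kg.
Tool frame: the origin (TCP) lies between the finger pads; the fingertips stand 25 mm ahead of it and the grasp point (between the pads) lies 6 mm ahead of it (r.tip_extent is the distance from the TCP to the fingertips, in m); z points along the fingers, y is the direction in which the jaws open and shut (so a half turn about z gives the same grasp; the last joint's range is limited). The gripper opens to 85 mm and grips with 20 to 120 N. Pads are 22 mm wide; open, the fingers measure 114 mm over their backs; the gripper's body (76 mm by 85 mm) begins 54 mm behind the grasp point. The pads swing forward as they close: fully open they stand 13 mm farther back than shut.
Start: joints at [-1.321, 0.342, 1.524, -0, 1.275, -0.146], TCP at [0.202, -0.484, 0.256] pointing down, gripper open.
Joint ranges: [-2.53, 2.53], [-0.77, 2.02], [0.04, 2.7], [-1, 4.14], [0.28, 2.66], [-3.11, 3.11]. Speed limits (rad/s): [2.57, 2.57, 3.14, 3.14, 3.14, 3.14].

## Interface

Orientations are given as a unit quaternion [x, y, z, w].
In Python, from workcell import r, command_gripper, optics gives the robot as it stands. The module is installed in compiled form; this text tells all that it offers. Calls block until the motion is done:
- r.reach(position, orientation): joint-space move of the TCP to a pose.
- r.move_straight(position, orientation=None, speed=0.15, max_force=None): straight line of the TCP; orientation=None keeps the orientation; speed is the mean speed in m/s. With max_force (N) it stops when the force on the tool has changed by that much, and returns True; else False.
- r.movej(angles): joint-space move.
- command_gripper(opening, force=None): finger opening in m; force is the grip in N (None keeps the last); returns when the fingers have stopped.
- r.hold(seconds).
- r.solve_ik(position, orientation): joint angles nearest the present ones, or None.
- r.read_state(): the state.
- optics.get_image(name): name is "scene" or "top"; returns (picture, depth): 384x512x3 uint8, red, green, blue; 384x512 float32, m along the optical axis (not along the pixel's ray), 0 where there is no reading.
- optics.camera_model(name): a dict with "K" (3x3 intrinsics, pixels), "k1" (the pictures are not rectified: a ray, as slopes to the right and down, at radius r is drawn at 1 + k1 r^2 times it, then the intrinsics apply), "R" (3x3) and "t" (3): a world point X has camera coordinates R X + t. Camera axes: x right, y down, z forward; pixel columns grow to the right and rows downward; lengths in m; the calibration is good to about 2 mm. A picture is of the moment at which its call begins. camera_model takes no time and is no camera call.
A pose or a line that the arm cannot do raises r.PlanningError and nothing moves.
- r.finish_job(): hands the job in, once; it reports no verdict.
The state is a dict: "time_s": time; "joint_positions": joint angles; "dq": joint speeds; "tau": joint torques, N m; "eef_pos": TCP position; "eef_rot": TCP orientation; "contact_force": force on the tool from outside, world axes, zero at the start; "torque": the same for the moment, N m; "grip_width": finger opening in m.
Only numpy, scipy, OpenCV 4.12 (cv2) and the standard library are available. Lean on these libraries where they do the work, as an engineer would, in place of code of your own. Each camera call takes 0.05 s, during which the arm holds its last target. There are 200 camera calls.

## Task

The yellow spatula has slipped through the cutlery cut-out of the red drying rack and lies in the drip tray below, its blade under the ribbed deck. The rack is loaded, so leave it standing as it is: reach in through the cut-out, take the spatula by its handle, tip it up handle first and draw it out slantwise through the cut-out, without shifting or tipping the rack, the crockery drying on it or anything else on the cart. Finish still gripping the spatula, held still in the air with all of it a hand's breadth above the rack's rim, clear of the rack and the things around it; do not put it down or let go.

Things in the scene. Friction and masses are not known exactly. Their poses are not given: they have to be found in the camera images.
- rack: Red plastic drying rack, one rigid loose piece, 1 kg. Origin: centre of its underside; x along its 300 mm side, y along its 420 mm side. Drip tray floor at z = 6 mm; closed walls 4 mm thick up to the rim, z = 85 mm. Ribbed deck from z = 62 to 68 mm, its only opening the cutlery cut-out: x = -75 to 75, y = -165 to -10 mm. Prongs at x > 0, y = 190 mm, up to z = 128 mm. Crockery on the deck.
- gap (a point): Centre of the rack's cutlery cut-out, level with the deck's top: rack x = 0, y = -87.5 mm, z = 68 mm. The cut-out measures 150 mm (rack x) by 155 mm (rack y); the free height under the deck is 56 mm.
- spatula: Stiff yellow spatula, 265 mm long, 60 to 120 g. Starts flat on the tray floor roughly along rack y, handle in the cut-out, blade under the deck towards rack +y. Origin: underside, mid-length; x towards the blade, z up. Handle x = -132.5 to 27.5 mm, 20 wide, z = 0 to 14 mm. Neck to x = 50 mm, 36 wide. Blade x = 42.5 to 132.5 mm, 55 wide, z = 3 to 11 mm. Centre of mass near x = 16 mm.
- spatula_tip (a point): Middle of the blade's far end: spatula x = 132.5 mm, z = 7 mm.
- spatula_butt (a point): Middle of the handle's end: spatula x = -132.5 mm, z = 7 mm.
- dish_a: White ceramic sauce dish, 84 mm across, 25 mm high, upside down on the rack's deck. Origin at the centre of its underside (the rim plane). Leave alone.
- dish_b: Blue ceramic sauce dish, 84 mm across, 25 mm high, upside down on the rack's deck. Origin at the centre of its underside (the rim plane). Leave alone.
- rice_bowl: White rice bowl, 112 mm across, 58 mm high, upside down on the rack's deck. Origin at the centre of its underside (the rim plane). Leave alone.
- lunch_tin: Stainless steel lunch tin with two clip latches, 126 by 185 mm, 67 mm high, standing on the cart to one side of the rack. Origin at the centre of its underside. Leave alone.
- caddy: The rack's cutlery caddy, taken out of its cut-out: open red box 164 by 169 mm at the rim, 120 mm high, with chopsticks and spoons standing in it up to 190 mm, on the cart to one side of the rack. Origin at the centre of its underside. Leave alone.
- sauce_bottle: Amber sauce bottle, 66 mm across, 220 mm high, at the left of the rack. Origin at the centre of its underside. Leave alone.
- tea_jar: Green glass tea jar with a steel cap, 76 mm across, 105 mm high, at the right of the rack. Origin at the centre of its underside. Leave alone.

How it is judged:
By the outcome, as a careful person would: the job done as asked, in the order asked, and still so for the second after the job is handed in, while the arm keeps its last pose, push and grip.
It also fails if it takes over 40 s, if anything falls off the work surface, if the arm or the gripper's body presses on something with over 40 N, if the wrist force passes 120 N, or if a joint passes its speed limit or range.

## Working session

There is one attempt and no reset: what is moved stays moved. The work goes in short steps, each a Python script; the robot and the scene stay as the last script left them, time stands still between calls to the robot, and variables do not carry over. Pictures are saved under pics/ and viewed, about 8 in all and at most 12, crops included, and the job is handed in when it is done.

```bash
mkdir -p pics
cat > h.py <<'E'
import numpy as np, cv2
from workcell import r, command_gripper, optics
from scipy.spatial.transform import Rotation as Rot
def cam(n): 
    m=optics.camera_model(n); return {k:np.array(m[k],float) for k in("K","k1","R","t")}
def ray(n,u,v):
    c=cam(n);K=c["K"];d=np.array([(u-K[0,2])/K[0,0],(v-K[1,2])/K[1,1]])
    s=d.copy()
    for _ in range(20): s=d/(1+c["k1"]*(s@s))
    return -c["R"].T@c["t"], c["R"].T@np.array([s[0],s[1],1.])
def at_depth(n,u,v,z): o,d=ray(n,u,v); return o+d*z
def at_height(n,u,v,h): o,d=ray(n,u,v); return o+d*(h-o[2])/d[2]
def cloud(n,D):
    c=cam(n);K=c["K"];v,u=np.mgrid[0:384,0:512]
    d=np.stack([(u-K[0,2])/K[0,0],(v-K[1,2])/K[1,1]],-1);s=d.copy()
    for _ in range(20): s=d/(1+c["k1"]*(s**2).sum(-1,keepdims=True))
    p=np.concatenate([s,np.ones(s.shape[:2]+(1,))],-1)*D[...,None]
    return (p-c["t"])@c["R"]
def project(n,X):
    c=cam(n);p=c["R"]@np.asarray(X)+c["t"];s=p[:2]/p[2];s=s*(1+c["k1"]*(s@s));return c["K"][:2,:2]@s+c["K"][:2,2]
E
cat > a.py <<'E'
from h import *
for n in("scene","top"):
    p,D=optics.get_image(n); np.savez(f"{n}0.npz",p=p,D=D)
    c=cam(n); print(n,c["K"].round(1).tolist(),c["k1"],(-c["R"].T@c["t"]).round(3),c["R"].round(2).tolist())
    cv2.imwrite(f"pics/{n}0.png",cv2.resize(p[...,::-1],(800,600),interpolation=cv2.INTER_CUBIC))
s=r.read_state();print(s["time_s"],s["eef_rot"],s["grip_width"])
E
python3 a.py
```

```text
scene [[349.1, 0.0, 249.6], [0.0, 349.1, 190.0], [0.0, 0.0, 1.0]] -0.0364056220392335 [1.123 0.131 1.035] [[-0.18, 0.98, -0.01], [0.84, 0.14, -0.52], [-0.51, -0.1, -0.85]]
top [[409.7, 0.0, 255.2], [0.0, 409.7, 190.2], [0.0, 0.0, 1.0]] 0.005632844961988812 [ 0.222 -0.004  1.56 ] [[-0.0, -1.0, 0.0], [-0.98, 0.0, -0.21], [0.21, -0.0, -0.98]]
0.1 [ 9.80481685e-01  1.96609285e-01 -2.86253162e-05 -6.73364769e-04] 0.08552539881139372
```

View pics/top0.png

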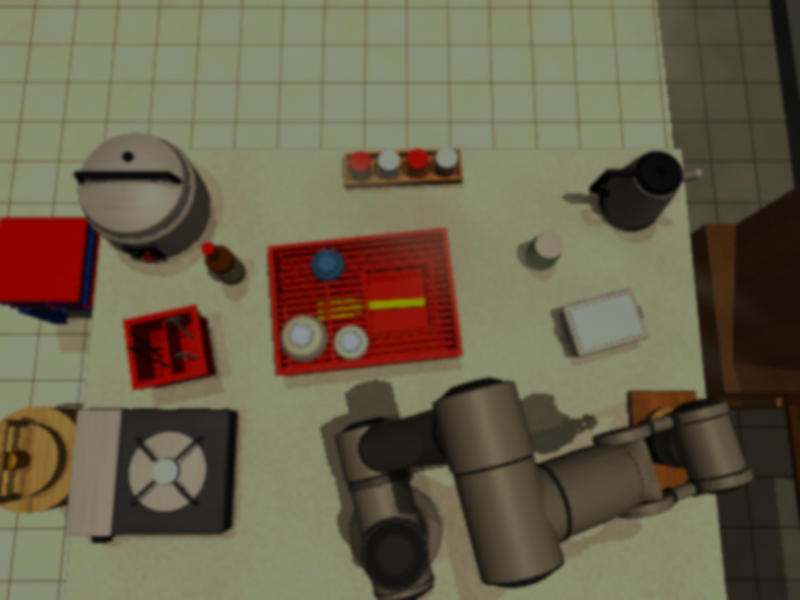

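View pics/scene0.png

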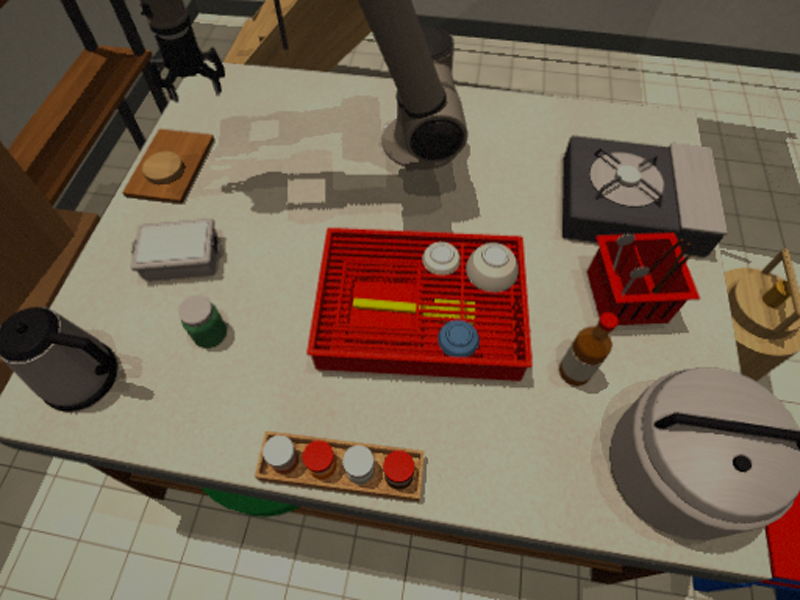

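The top view shows the rack from (270,230) to (460,370), with the spatula handle from (368,303) to (425,302) and the blade under the ribs to the left. The scene view shows the handle from (354,303) to (415,307). I'll take enlarged crops and fit the rack and spatula.

```bash
cat > b.py <<'E'
from h import *
for n,(u0,v0,w,h) in {"top":(165,140,136,102),"scene":(192,140,152,114)}.items():
    z=np.load(n+"0.npz");p,D=z["p"],z["D"]
    c=cv2.resize(p[v0:v0+h,u0:u0+w,::-1],(800,600),interpolation=cv2.INTER_CUBIC);cv2.imwrite(f"pics/{n}1.png",c)
    P=cloud(n,D);hsv=cv2.cvtColor(p,cv2.COLOR_RGB2HSV)
    y=(hsv[...,0]>22)&(hsv[...,0]<38)&(hsv[...,1]>180)&(hsv[...,2]>90)&(D>0)
    y[:v0]=0;y[v0+h:]=0;y[:,:u0]=0;y[:,u0+w:]=0
    q=P[y];print(n,"yellow",len(q),"z pct",np.percentile(q[:,2],[5,25,50,75,95]).round(4))
    vv,uu=np.nonzero(y);print("px",uu.min(),uu.max(),vv.min(),vv.max())
    red=((hsv[...,0]<8)|(hsv[...,0]>172))&(hsv[...,1]>180)&(D>0)
    m=np.zeros_like(red);m[v0:v0+h,u0:u0+w]=1;red&=m>0
    rim=red&(P[...,2]>.078)&(P[...,2]<.095)
    q=P[rim];rc=cv2.minAreaRect((q[:,:2]*1000).astype(np.float32));print("rim",len(q),np.median(q[:,2]).round(4),rc,cv2.boxPoints(rc).round(1).tolist())
    fl=red&(P[...,2]<.03);q=P[fl];print("floor",len(q),np.median(q[:,2]) if len(q) else None)
    if len(q): print(np.percentile(q[:,:2],[2,98],axis=0).round(3))
E
python3 b.py
```

```text
top yellow 163 z pct [0.0148 0.0183 0.0207 0.0223 0.0259]
px 204 271 191 203
rim 987 0.086 ((528.1448974609375, 76.83787536621094), (311.02130126953125, 429.22442626953125), 6.238444805145264) [[350.20001220703125, 273.29998779296875], [396.8999938964844, -153.39999389648438], [706.0999755859375, -119.5999984741211], [659.4000244140625, 307.1000061035156]]
floor 3152 0.007104154591413082
[[ 0.396 -0.127]
 [ 0.673  0.272]]
scene yellow 357 z pct [0.0152 0.0179 0.0196 0.0213 0.025 ]
px 226 303 191 203
rim 1587 0.0854 ((528.4812622070312, 77.06695556640625), (313.8735046386719, 429.78021240234375), 6.199974060058594) [[349.29998779296875, 273.79998779296875], [395.70001220703125, -153.5], [707.7000122070312, -119.5999984741211], [661.2999877929688, 307.6000061035156]]
floor 3539 0.007478339857036391
[[ 0.394 -0.126]
 [ 0.692  0.273]]
```

View pics/top1.png

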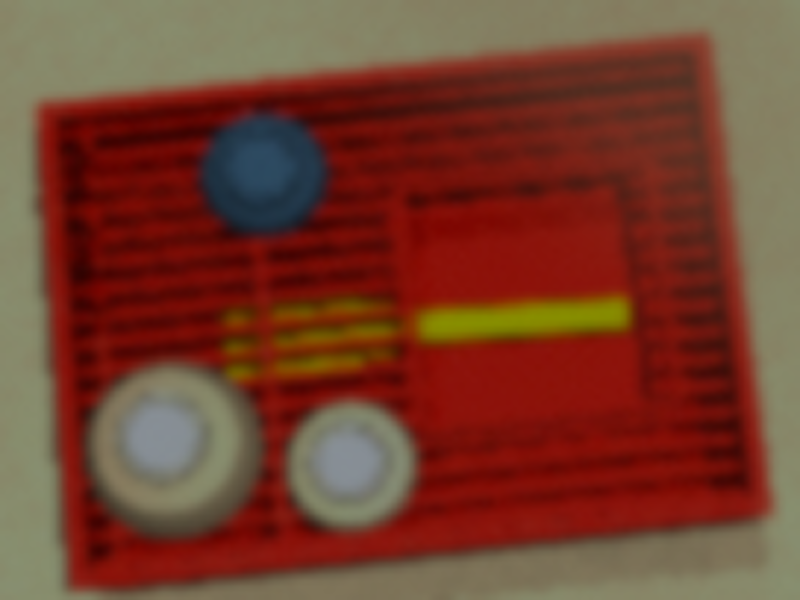

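View pics/scene1.png

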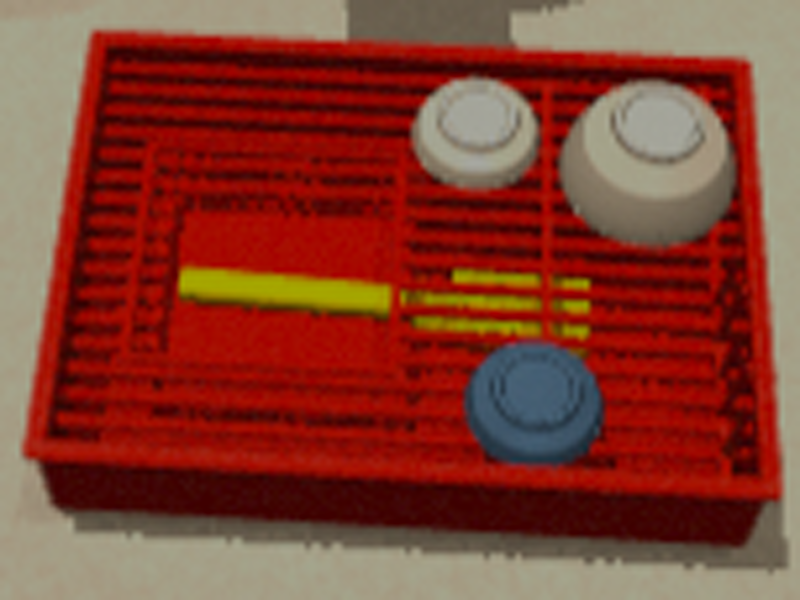

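The crops show the handle in the cut-out: top-crop (418..630, ~315), with the blade's end at (225,343); scene-crop (180,283) to (390,298), with the blade's end at (590,~310). Next I'll put this into the rack frame.

```bash
cat >> h.py <<'E'
RC=np.array([.5283,.0770]);RY=np.radians(6.22)
def w2r(p): p=np.asarray(p,float);d=p[...,:2]-RC;c,s=np.cos(RY),np.sin(RY);return np.stack([c*d[...,0]+s*d[...,1],-s*d[...,0]+c*d[...,1],p[...,2]],-1)
def r2w(p): p=np.asarray(p,float);c,s=np.cos(RY),np.sin(RY);return np.stack([RC[0]+c*p[...,0]-s*p[...,1],RC[1]+s*p[...,0]+c*p[...,1],p[...,2]],-1)
def tri(a,b):
    (o1,d1),(o2,d2)=ray(*a),ray(*b);A=np.stack([d1,-d2],1);t=np.linalg.lstsq(A,o2-o1,rcond=None)[0]
    return (o1+d1*t[0]+o2+d2*t[1])/2,np.linalg.norm(o1+d1*t[0]-o2-d2*t[1])
E
cat > c.py <<'E'
from h import *
T=lambda x,y:("top",165+x*.17-.415,140+y*.17-.415)
S=lambda x,y:("scene",192+x*.19-.405,140+y*.19-.405)
for nm,a,b in (("butt",T(630,313),S(179,282)),("tip",T(225,343),S(590,305))):
    P,e=tri(a,b);print(nm,"tri",w2r(P).round(4),e.round(4),[w2r(at_height(*q,.019)).round(4) for q in(a,b)])
for n in("top","scene"):
    z=np.load(n+"0.npz");p,D=z["p"],z["D"];P=w2r(cloud(n,D));hsv=cv2.cvtColor(p,cv2.COLOR_RGB2HSV)
    y=(hsv[...,0]>22)&(hsv[...,0]<38)&(hsv[...,1]>170)&(hsv[...,2]>70)&(D>0)&(abs(P[...,0])<.14)&(abs(P[...,1])<.2)&(P[...,2]<.04)
    q=P[y];hd=q[(q[:,1]<-.02)];f=np.polyfit(hd[:,1],hd[:,0],1)
    print(n,"handle z",np.median(hd[:,2]).round(4),"y",np.percentile(hd[:,1],[0,2,98]).round(4),"line x=%.4f*y+%.4f"%tuple(f),"w",np.percentile(hd[:,0]-np.polyval(f,hd[:,1]),[2,98]).round(4))
    bl=q[q[:,1]>-.0];print("blade y max",np.percentile(bl[:,1],[98,100]).round(4),"x rng by y")
    for a in np.arange(0,.14,.02):
        k=bl[(bl[:,1]>=a)&(bl[:,1]<a+.02)]
        if len(k):print("  %.2f"%a,k[:,0].min().round(4),k[:,0].max().round(4))
    # obstacle heights in rack frame: crockery, tin, caddy
    o=(D>0)&(P[...,2]>.072)&(P[...,2]<.2)&(abs(P[...,0])<.14)&(abs(P[...,1])<.2)&(hsv[...,1]<150)
    o=cv2.connectedComponentsWithStats(o.astype(np.uint8))
    for i in range(1,o[0]):
        if o[2][i,4]>40:k=P[o[1]==i];print(" dish",o[2][i,4],k.min(0).round(3),k.max(0).round(3))
E
python3 c.py
```

```text
butt tri [-0.006  -0.148   0.0161] 0.0028 [array([-0.0065, -0.1492,  0.019 ]), array([-0.0044, -0.1462,  0.019 ])]
tip tri [0.001  0.1157 0.0261] 0.0025 [array([0.0024, 0.1152, 0.019 ]), array([-0.0032,  0.1179,  0.019 ])]
top handle z 0.0209 y [-0.1465 -0.1434 -0.0231] line x=0.0462*y+-0.0002 w [-0.0083  0.0083]
blade y max [0.1121 0.1128] x rng by y
  0.00 0.0024 0.003
  0.02 0.003 0.003
  0.04 -0.0154 -0.0148
  0.06 -0.0161 -0.0161
  0.10 -0.0183 -0.0133
 dish 339 [0.058 0.036 0.072] [0.138 0.115 0.099]
 dish 689 [-0.126  0.092  0.074] [-0.023  0.196  0.134]
 dish 377 [-0.134 -0.002  0.072] [-0.056  0.079  0.099]
scene handle z 0.0205 y [-0.1449 -0.1427 -0.0226] line x=0.0448*y+0.0019 w [-0.0101  0.0081]
blade y max [0.1155 0.116 ] x rng by y
  0.00 -0.0054 0.018
  0.02 -0.025 0.0185
  0.04 -0.0243 0.0185
  0.06 -0.0243 0.0174
  0.08 -0.0236 0.0143
  0.10 -0.022 0.0184
 dish 373 [-0.13  -0.001  0.072] [-0.053  0.08   0.097]
 dish 774 [-0.114  0.093  0.072] [-0.018  0.2    0.129]
 dish 479 [0.062 0.037 0.072] [0.137 0.117 0.097]
```

```bash
cat > plan.py <<'E'
from h import *
SL=.0455; X0=.001; YM=-.0155; PSI=RY-np.arctan(SL)      # spatula in rack; jaw axis yaw in world
a=np.array([np.cos(PSI),np.sin(PSI),0]); d0=np.array([-np.sin(PSI),np.cos(PSI),0])
S0=-.080; ZT=.0095                                      # grip station, fingertip height
C0=r2w([X0+SL*YM,YM,.006])                              # spatula origin, world
Q0=Rot.from_matrix(np.stack([np.cross(a,[0,0,-1.]),a,[0,0,-1.]],1))
G0=C0+S0*d0; G0[2]=ZT+r.tip_extent                      # TCP at the grasp
# spatula path: (tip underside Y offset along d0, tip underside z, tilt deg) relative to start
def tipstate(dy,z,th):
    t=np.radians(th);d=np.cos(t)*d0-np.sin(t)*np.array([0,0,1.])
    tip=C0+.1325*d0+dy*d0;tip[2]=z
    O=tip-.1325*d; Rt=Rot.from_rotvec(-t*a)
    return O,Rt,O+Rt.apply(G0-C0),(Rt*Q0).as_quat()
L=[(0,.007,3),(-.001,.008,8),(-.002,.008,12),(-.004,.008,15.5)]
c,s=np.cos(np.radians(15.5)),np.sin(np.radians(15.5))
for k,th in((.05,15.5),(.10,16),(.15,19),(.19,22)): L.append((-.004-k*c,.008+k*s+(.004 if k>.12 else 0),th))
L.append((L[-1][0],.16,22)); L.append((L[-1][0],.26,22))
def clear(O,Rt):
    P=[]
    for x in np.linspace(-.1325,.1325,107):
        zs=(0,.014) if x<.0425 else (.003,.011)
        P+=[[x,z] for z in np.linspace(*zs,5)]
    P=np.array(P); W=O+Rt.apply(P[:,:1]*d0+P[:,1:]*[0,0,1]); W=w2r(W)
    out=[]
    for y0,y1,z0,z1 in((-.010,.21,.062,.068),(-.21,-.165,.062,.068),(-.21,-.206,0,.085),(-.21,.21,0,.006)):
        dy=np.maximum(0,np.maximum(y0-W[:,1],W[:,1]-y1));dz=np.maximum(0,np.maximum(z0-W[:,2],W[:,2]-z1));out.append(np.hypot(dy,dz).min()*1e3)
    return np.round(out,1)
E
cat > d.py <<'E'
from plan import *
print("tip_extent",r.tip_extent,"G0",G0.round(4),"PSI",np.degrees(PSI).round(2))
for flip in(0,1):
    q=[(Q0*Rot.from_euler('z',180*flip,degrees=True)).as_quat(),]
    print("flip",flip,[None if j is None else np.round(j,2).tolist() for j in (r.solve_ik(G0,q[0]),r.solve_ik(G0+[0,0,.15],q[0]))])
    for l in L:
        O,Rt,T,Q=tipstate(*l);Q=(Rot.from_quat(Q)*Rot.from_euler('z',180*flip,degrees=True)).as_quat();j=r.solve_ik(T,Q)
        print(l[2],"TCP",w2r(T).round(3),clear(O,Rt),None if j is None else np.round(j,2))
prev=None
for l in L:
    if prev is not None:
        print("mid clr",np.min([clear(*tipstate(*(np.array(prev)+(np.array(l)-prev)*f))[:2]) for f in np.linspace(0,1,9)],0))
    prev=l
E
python3 d.py
```

```text
tip_extent 0.025 G0 [ 0.5353 -0.0182  0.0345] PSI 3.61
flip 0 [[-0.18, 0.64, 1.74, -0.0, 0.76, -0.24], [-0.18, 0.43, 1.6, -0.0, 1.11, -0.24]]
3 TCP [-0.003 -0.094  0.047] [34.3 32.7 58.5  4. ] [-0.15  0.62  1.74 -0.07  0.78 -0.16]
8 TCP [-0.003 -0.09   0.066] [21.9 20.9 59.7  5. ] [-0.09  0.59  1.73 -0.19  0.81 -0.03]
12 TCP [-0.003 -0.087  0.08 ] [12.9 20.9 61.9  4.9] [-0.05  0.57  1.72 -0.28  0.84  0.07]
15.5 TCP [-0.003 -0.084  0.092] [ 5.2 25.2 63.8  4.9] [-0.01  0.56  1.71 -0.35  0.88  0.15]
15.5 TCP [-0.005 -0.132  0.106] [ 8.2 16.5 17.2 18.3] [-0.1   0.54  1.71 -0.35  0.88  0.06]
16 TCP [-0.007 -0.18   0.121] [ 7.9 18.2 13.1 31.6] [-0.19  0.52  1.68 -0.35  0.89 -0.03]
19 TCP [-0.009 -0.223  0.148] [18.  28.5 25.8 48.9] [-0.24  0.5   1.65 -0.4   0.93 -0.07]
22 TCP [-0.011 -0.256  0.169] [56.1 30.9 30.4 59.6] [-0.27  0.48  1.62 -0.45  0.95 -0.09]
22 TCP [-0.011 -0.256  0.266] [111.6 123.9 120.5 156.8] [-0.27  0.38  1.49 -0.4   1.16 -0.2 ]
22 TCP [-0.011 -0.256  0.366] [203.5 216.6 215.6 256.8] [-0.27  0.33  1.31 -0.37  1.39 -0.29]
flip 1 [[-0.18, 0.64, 1.74, -0.0, 0.76, 2.9], [-
[... 452 characters left out ...]
]
16 TCP [-0.007 -0.18   0.121] [ 7.9 18.2 13.1 31.6] None
19 TCP [-0.009 -0.223  0.148] [18.  28.5 25.8 48.9] [-0.24  0.5   1.65 -0.4   0.93  3.07]
22 TCP [-0.011 -0.256  0.169] [56.1 30.9 30.4 59.6] [-0.27  0.48  1.62 -0.45  0.95  3.06]
22 TCP [-0.011 -0.256  0.266] [111.6 123.9 120.5 156.8] [-0.27  0.38  1.49 -0.4   1.16  2.95]
22 TCP [-0.011 -0.256  0.366] [203.5 216.6 215.6 256.8] [-0.27  0.33  1.31 -0.37  1.39  2.85]
mid clr [21.9 20.9 58.5  4. ]
mid clr [12.9 20.5 59.7  4.9]
mid clr [ 5.2 20.9 61.9  4.9]
mid clr [ 5.2 16.5 17.2  4.9]
mid clr [ 7.9 16.5 11.7 18.3]
mid clr [ 5.8 18.2 13.1 31.6]
mid clr [18.  28.5 25.8 48.9]
mid clr [56.1 30.9 30.4 59.6]
mid clr [111.6 123.9 120.5 156.8]
```

```bash
cat > e.py <<'E'
from plan import *
q=Q0.as_quat()
command_gripper(.044,30)
r.reach(G0+[0,0,.17],q)
print("stop",r.move_straight(G0+[0,0,.022],q,speed=.12,max_force=8))
p,D=optics.get_image("scene");p2,D2=optics.get_image("top")
A=cv2.resize(p[150:225,205:305,::-1],(400,300),interpolation=cv2.INTER_CUBIC);B=cv2.resize(p2[150:225,205:305,::-1],(400,300),interpolation=cv2.INTER_CUBIC)
cv2.imwrite("pics/pre.png",cv2.resize(p[120:240,190:350,::-1],(800,600),interpolation=cv2.INTER_CUBIC))
s=r.read_state();print(s["time_s"],s["eef_pos"],G0,s["contact_force"],s["grip_width"])
E
python3 e.py
```

```text
stop False
4.1333 [ 0.53575254 -0.01827483  0.05720905] [ 0.5353163  -0.01821765  0.0345    ] [0.09527618 0.42616565 1.00250237] 0.044223170067233614
```

View pics/pre.png

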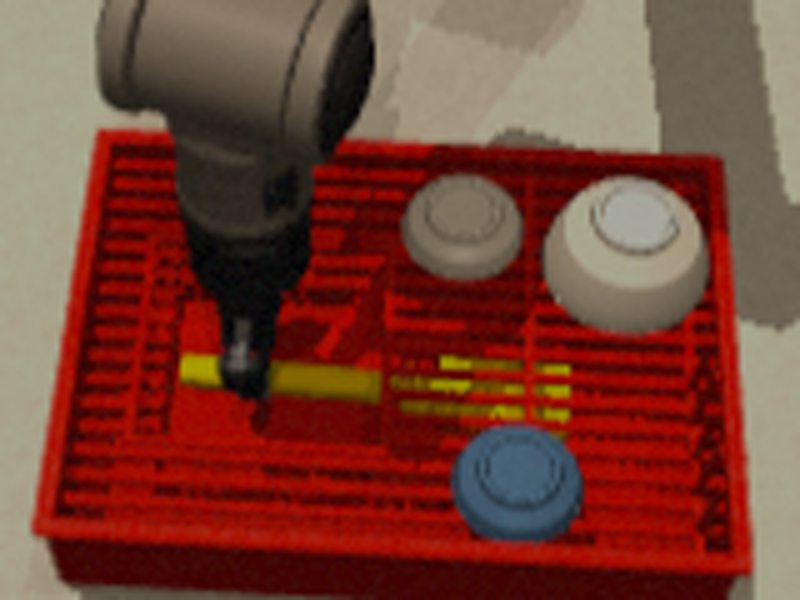

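The front finger, at about (245,385), stands over the near side of the handle, so the jaws straddle it well inside the cut-out. Next I go down under a force guard and close.

```bash
cat > f.py <<'E'
from plan import *
q=Q0.as_quat()
print("stop",r.move_straight(G0,q,speed=.05,max_force=6))
s=r.read_state();print(s["time_s"],s["eef_pos"],s["contact_force"])
command_gripper(.0,80)
s=r.read_state();print(s["time_s"],s["eef_pos"],s["contact_force"].round(1) if hasattr(s["contact_force"],"round") else s["contact_force"],s["torque"],s["grip_width"])
E
python3 f.py
# refined path
python3 - <<'E'
import re
t=open('plan.py').read()
i=t.index("L=[(0,");j=t.index("def clear")
t=t[:i]+"""L=[(0,.008,4),(-.002,.008,9),(-.005,.008,13.3)]
for k,z,th in((.04,.018,14.2),(.08,.030,15.2),(.12,.046,17.5),(.16,.070,21),(.175,.11,22),(.175,.28,22)): L.append((-.005-k,z,th))
"""+t[j:]
open('plan.py','w').write(t)
E
sed -i 's/for flip in(0,1)/for flip in(0,)/' d.py; python3 d.py
```

```text
stop False
4.725 [ 0.5352072  -0.01820052  0.03420469] [ 0.17900196  0.00848792 -0.21246641]
5.075 [ 0.53562789 -0.01826313  0.03510132] [-1.1 -0.4  4.7] [0.05286244 0.16662154 0.05466093] 0.017882494293978767
tip_extent 0.025 G0 [ 0.5353 -0.0182  0.0345] PSI 3.61
flip 0 [[-0.18, 0.64, 1.74, -0.0, 0.76, -0.24], [-0.18, 0.43, 1.6, -0.0, 1.11, -0.24]]
4 TCP [-0.003 -0.093  0.051] [31.  28.6 58.8  5. ] [-0.14  0.61  1.74 -0.1   0.78 -0.13]
9 TCP [-0.003 -0.09   0.069] [19.8 20.2 59.4  5. ] [-0.08  0.58  1.73 -0.21  0.82 -0.  ]
13.3 TCP [-0.003 -0.088  0.085] [10.5 19.3 60.2  4.9] [-0.04  0.57  1.72 -0.31  0.85  0.1 ]
14.2 TCP [-0.005 -0.127  0.098] [ 8.8  9.7 21.3 14.9] [-0.1   0.55  1.71 -0.32  0.87  0.04]
15.2 TCP [-0.007 -0.165  0.113] [ 8.9 15.   9.4 26.9] [-0.17  0.53  1.69 -0.34  0.88 -0.02]
17.5 TCP [-0.008 -0.202  0.137] [ 3.7 26.3 22.4 42.9] [-0.21  0.51  1.67 -0.37  0.92 -0.06]
21 TCP [-0.01  -0.236  0.173] [36.2 43.9 42.7 66.8] [-0.24  0.47  1.63 -0.43  0.97 -0.08]
22 TCP [-0.01  -0.249  0.216] [ 68.5  78.4  76.8 106.8] [-0.26  0.43  1.57 -0.42  1.06 -0.13]
22 TCP [-0.01  -0.249  0.386] [220.9 237.8 236.7 276.8] [-0.26  0.32  1.26 -0.37  1.44 -0.3 ]
mid clr [19.8 20.2 58.7  5. ]
mid clr [10.5 18.8 59.4  4.9]
mid clr [ 8.7  7.7 21.3  4.9]
mid clr [ 8.8  9.7  6.5 14.9]
mid clr [ 3.7 15.   9.4 26.9]
mid clr [ 2.5 26.3 22.4 42.9]
mid clr [36.2 43.9 42.7 66.8]
mid clr [ 68.5  78.4  76.8 106.8]
```

```bash
sed -i 's/(.12,.046,17.5),(.16,.070,21),(.175,.11,22),(.175,.28,22)/(.12,.040,16.5),(.15,.050,18),(.18,.08,20),(.185,.12,22),(.185,.28,22)/' plan.py
python3 d.py | grep mid
cat > g.py <<'E'
from plan import *
for l in L[:3]:
    O,Rt,T,Q=tipstate(*l);f=r.move_straight(T,Q,speed=.05,max_force=12)
    s=r.read_state();print(f,round(s["time_s"],2),np.round(np.array(s["eef_pos"])-T,4),np.round(s["contact_force"],1),np.round(s["torque"],2),round(s["grip_width"],4))
    if f:break
p,D=optics.get_image("scene");np.savez("mid.npz",p=p,D=D)
cv2.imwrite("pics/mid.png",cv2.resize(p[120:240,190:350,::-1],(800,600),interpolation=cv2.INTER_CUBIC))
P=w2r(cloud("scene",D));hsv=cv2.cvtColor(p,cv2.COLOR_RGB2HSV)
y=(hsv[...,0]>22)&(hsv[...,0]<38)&(hsv[...,1]>170)&(hsv[...,2]>60)&(D>0)&(abs(P[...,0])<.06)&(P[...,1]<-.015)&(P[...,1]>-.25)&(P[...,2]<.15)
q=P[y]
for lo,hi in((-.2,-.12),(-.12,-.065),(-.065,-.015)):
    k=q[(q[:,1]>lo)&(q[:,1]<hi)];print(len(k),np.median(k,0).round(4) if len(k) else "")
print("slope deg",np.degrees(np.arctan(np.polyfit(q[:,1],q[:,2],1)[0])),"ymin",q[:,1].min(),"model butt",w2r(O+Rt.apply(-.1325*d0+[0,0,.014])))
E
python3 g.py
```

```text
mid clr [19.8 20.2 58.7  5. ]
mid clr [10.5 18.8 59.4  4.9]
mid clr [ 8.7  7.7 21.3  4.9]
mid clr [ 8.8  9.7  6.5 14.9]
mid clr [ 8.9 15.   9.4 26.9]
mid clr [ 9.3 17.8 13.1 36.9]
mid clr [24.6 22.2 18.7 46.9]
mid clr [58.6 44.8 42.6 76.8]
mid clr [ 82.6  85.7  82.3 116.8]
False 5.57 [-0.0001  0.0002 -0.0002] [-0.2  0.  -0.7] [-0.04 -0.07 -0.03] 0.0174
False 6.08 [-0.0002 -0.     -0.0004] [-0.7 -0.5 -1.2] [-0.01  0.    0.05] 0.0174
False 6.54 [-0.0001 -0.     -0.0004] [-0.1  0.  -1. ] [ 0.05 -0.02 -0.01] 0.0174
36 [-0.0002 -0.1305  0.0799]
33 [ 0.0011 -0.1086  0.0741]
68 [ 0.0031 -0.0391  0.0569]
slope deg -13.7507201793357 ymin -0.14055738035617096 model butt [-0.00548558 -0.14254027  0.08258768]
```

View pics/mid.png

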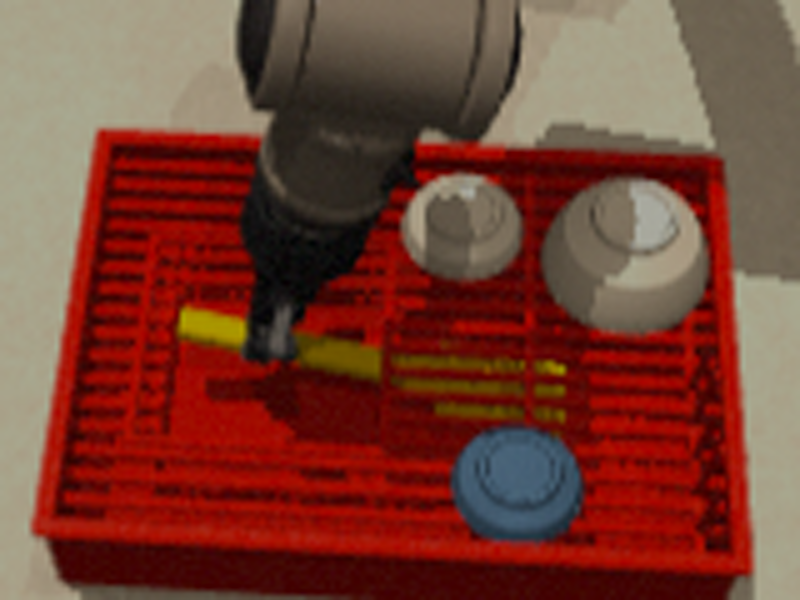

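The spatula is gripped with its handle tipped up. Its slope is 13.8° against 13.3° planned, and it runs under the deck edge as modelled. The rack corners, (98,130) and (720,157), haven't moved, so I'm drawing it out.

```bash
cat > k.py <<'E'
from plan import *
def rep(f): s=r.read_state();print(f,round(s["time_s"],2),np.round(s["contact_force"],1),round(s["grip_width"],4))
for l in L[3:]:
    O,Rt,T,Q=tipstate(*l);f=r.move_straight(T,Q,speed=.06 if l[1]<.1 else .1,max_force=8);rep(f)
    if f:break
r.hold(.5);rep(0);print("model tip rack",w2r(O+Rt.apply(.1325*d0)))
for n in("scene","top"):
    p,D=optics.get_image(n);np.savez(n+"9.npz",p=p,D=D);cv2.imwrite(f"pics/{n}9.png",cv2.resize(p[...,::-1],(800,600),interpolation=cv2.INTER_CUBIC))
    W=cloud(n,D);P=w2r(W);hsv=cv2.cvtColor(p,cv2.COLOR_RGB2HSV)
    y=(hsv[...,0]>22)&(hsv[...,0]<38)&(hsv[...,1]>170)&(hsv[...,2]>60)&(D>0)&(abs(P[...,0])<.1)&(abs(P[...,1])<.5)
    q=P[y];print(n,len(q),q.min(0).round(3) if len(q) else"",q.max(0).round(3) if len(q) else"")
    red=((hsv[...,0]<8)|(hsv[...,0]>172))&(hsv[...,1]>180)&(P[...,2]>.078)&(P[...,2]<.095)&(abs(P[...,0])<.2)&(abs(P[...,1])<.25)
    k=cv2.minAreaRect((W[red][:,:2]*1000).astype(np.float32));print("rim",k)
    o=(D>0)&(P[...,2]>.072)&(P[...,2]<.14)&(abs(P[...,0])<.14)&(abs(P[...,1])<.2)&(hsv[...,1]<150)
    o=cv2.connectedComponentsWithStats(o.astype(np.uint8))
    for i in range(1,o[0]):
        if o[2][i,4]>40:k=P[o[1]==i];print(" dish",o[2][i,4],k.min(0).round(3),k.max(0).round(3))
E
python3 k.py
```

```text
False 7.42 [ 0.3  0.  -1. ] 0.0172
False 8.27 [-0.6 -0.5 -1.4] 0.0172
False 9.09 [-0.2  0.5 -0.5] 0.0175
False 9.77 [ 0.   0.4 -0.5] 0.0176
False 10.68 [ 0.1  0.6 -1.2] 0.0177
False 11.29 [-0.2  0.7 -0.7] 0.0174
False 13.04 [-0.9 -0.1 -1.1] 0.0174
0 13.54 [ 0.   0.1 -1.5] 0.0173
model tip rack [-0.0023188  -0.07294057  0.28      ]
scene 914 [-0.032 -0.313  0.287] [ 0.056 -0.07   0.453]
rim ((528.603515625, 77.19923400878906), (313.2751770019531, 429.9190979003906), 6.173157215118408)
 dish 379 [-0.129  0.002  0.072] [-0.056  0.08   0.097]
 dish 775 [-0.116  0.093  0.072] [-0.018  0.2    0.129]
 dish 480 [0.063 0.037 0.072] [0.136 0.117 0.099]
top 127 [-0.033 -0.313  0.306] [-0.004 -0.107  0.396]
rim ((527.630126953125, 75.9793701171875), (310.8905334472656, 429.89984130859375), 6.0588202476501465)
 dish 337 [0.058 0.036 0.072] [0.135 0.114 0.1  ]
 dish 689 [-0.126  0.092  0.074] [-0.022  0.197  0.136]
 dish 378 [-0.134 -0.002  0.072] [-0.054  0.077  0.1  ]
```

View pics/scene9.png

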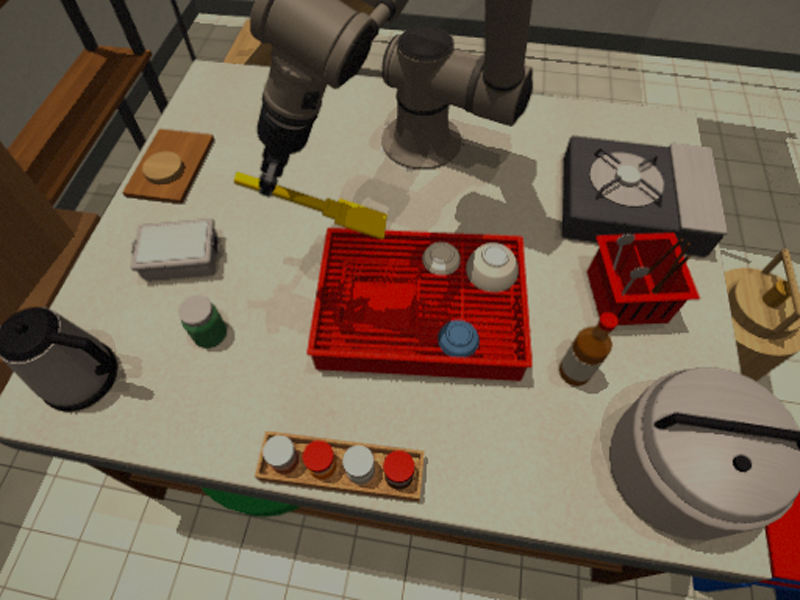

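The scene view shows the spatula in the gripper in free air, handle from (236,178) and blade to (385,230). The rack, crockery and neighbouring things are where they were. I'm handing in.

```bash
python3 -c "
from h import *
r.hold(.3);s=r.read_state();print(s['time_s'],s['grip_width'],np.abs(s['dq']).max());r.finish_job()"
```

```text
13.9417 0.01780074112003688 0.0009027003494572662
the job is handed in; nothing more can be done
```

The spatula is out of the rack and held still in the air, and I handed the job in at 13.9 s. I gripped it by the handle through the cut-out and tipped it about 13° handle first. Then I drew it out slantwise and lifted it clear.

**Last checks:**
- **Height:** the lowest point of the spatula is at about 0.28 m, roughly 0.19 m above the rack's rim. That is about twice a hand's breadth.
- **Grip:** the finger opening stayed between 17.2 and 17.8 mm during the move. That is below the stated 20 mm handle width, but the spatula never slipped.
- **Forces:** about 4.7 N upward when the fingers closed, possibly a fingertip touching the tray floor; no more than about 1.6 N in the checks after that.
- **Rack and crockery:** measured positions agree with the start to about 0.3 mm from the scene camera and 1 mm from the top camera, with crockery outlines within about 4 mm. Both fall within measuring noise.
- **Other things on the cart:** I checked these only by eye in the final picture, and they looked unmoved.

No check failed.

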